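Draw the slip board out from under a stack of tea cartons and dock it

ROBOT

A 6-joint arm with a two-finger parallel gripper is mounted at the origin on the work surface. World frame = base frame: x ahead of the robot, y to its left, z up, the work surface at z = 0. Lengths are in m, angles in rad, forces in N, time in s.
With the tool pointing down it reaches from about 0.375 to 0.975 m from the base axis. Payload 3.8 kg.
Tool frame: the origin (TCP) lies midway between the tips of the shut fingers; the grasp point (between the pads) lies 19 mm behind it; x points along the fingers, y is the direction in which the jaws open and shut, and the axes are right-handed (so a half turn about x gives the same grasp; the last joint's range is limited). The gripper opens to 88 mm and grips with 3 to 60 N. Pads are 18 mm wide; open, the fingers measure 123 mm over their backs; the gripper's body (75 mm by 187 mm) begins 45 mm behind the grasp point.
Start: joints at [-1.323, 0.264, 1.604, -0, 1.274, -0.037], TCP at [0.19, -0.648, 0.239] pointing down, gripper open.
Joint ranges: [-2.63, 2.63], [-0.94, 2.18], [0.31, 2.57], [-1.31, 4.45], [0, 2.66], [-2.55, 2.55]. Speed limits (rad/s): [2.57, 2.57, 3.14, 3.14, 3.14, 3.14].

INTERFACE

Orientations are given as a rotation vector (axis times angle).
In Python, from cell import manip, inverse_kinematics, cams, order gives the robot as it stands. Calls block until the motion is done:
- manip.move_pose(position, orientation): joint-space move of the TCP to a pose.
- manip.move_linear(position, rate=0.15, rot=None): straight line of the TCP; rot=None keeps the orientation; rate is the mean speed in m/s.
- manip.set_joints(angles): joint-space move.
- manip.set_gripper(opening, force=None): finger opening in m; force is the grip in N (None keeps the last); returns when the fingers have stopped.
- manip.dwell(seconds).
- inverse_kinematics(position, orientation): joint angles nearest the present ones, or None.
- manip.state(): the state.
- cams.capture(name): name is "side" or "top" or "wrist"; returns a dict with "image" (480x640x3 uint8, blue, green, red), "z_map" (480x640 float32, m along the optical axis (not along the pixel's ray), 0 where there is no reading), "intrinsics" (3x3 intrinsics, pixels), "k1" (the pictures are not rectified: a ray, as slopes to the right and down, at radius r is drawn at 1 + k1 r^2 times it, then the intrinsics apply), "position" and "orientation" of the camera in the world; the wrist camera has in their place "T_tool_cam" (4x4, takes a point from camera to tool coordinates, whose origin is the TCP and whose axes are the tool frame's). Camera axes: x right, y down, z forward; pixel columns grow to the right and rows downward; lengths in m; the calibration is good to about 2 mm. A picture is of the moment at which its call begins: read the wrist's pose just before it.
A pose or a line that the arm cannot do raises manip.IKError and nothing moves.
- order.close_job(): hands the job in, once; it reports no verdict.
The state is a dict: "clock": time; "joint_pos": joint angles; "joint_velocities": joint speeds; "tau": joint torques, N m; "tool_pos": TCP position; "tcp_rot": TCP orientation; "contact_force": force on the tool from outside, world axes, zero at the start; "moment": the same for the moment, N m; "gripper_width": finger opening in m.
Only numpy, scipy, OpenCV 4.12 (cv2) and the standard library are available. Lean on these libraries where they do the work, as an engineer would, in place of code of your own. Each camera call takes 0.05 s, during which the arm holds its last target. There are 200 camera calls.

TASK

The stack of three filled tea cartons has been carried to the packing stop on a thin plywood slip board. By its round grip, slide the board flat along the bench out from under the stack, so that the stop holds the stack back and the cartons stay standing on one another, and run the board on fully home between the loosely set dock guides, easing it gently by feel rather than forcing it against them; then let go. Do not touch the cartons or disturb the other things on the bench.

Things in the scene. Friction and masses are not known exactly. Their poses are not given: they have to be found in the camera images.
- jig: Metal packing jig fixed to the bench. Origin on the bench under the stack-side face of its bridge stop, midway across; +x points from the stop to the stack, the board is drawn along -x; z up. The stop is a slippery white plastic bar 124 mm wide, x -12 to 0, 20 to 50 mm above the bench, on legs 102 mm apart inside: the board passes below, cartons cannot. It carries the dock (see dock_end).
- dock_end (a point): Where the dock's end pad (24 mm wide, black rubber) would be if set straight: x -230 mm from the jig's origin, on the bench. The dock is a U of bars 11 mm high: guides 74 mm apart inside (x -166 to -230), mouth flared to 116 mm at x -132, end pad at -230. In truth the whole U is clamped swung about the jig's origin by an unmeasured angle of up to 0.10 rad either way, so this point is up to 23 mm off sideways.
- dock_mouth (a point): Likewise the middle of the mouth (x -132 mm, on the bench) if set straight; up to 13 mm off sideways. The clamped dock does not give way: when the board bears on a guide, the sideways force on the grip tells which way to ease it. The stack alone resists the draw with some 5 to 15 N. Over 25 N between board and jig counts as forcing.
- board: Plywood slip board 200 x 70 x 5 mm, 140 g, flat on the bench, the stack on its +x part. Origin: centre of its underside; x along its length, the -x end leads into the dock. Its grip stands 80 mm from the origin towards -x. Fully home, the -x end meets the dock's end pad, its origin is at about x = -130 mm in the jig's frame, and its +x end is 18 mm clear of the stop.
- grip (a point): Middle of the board's upright round wooden grip: 26 mm in diameter, from 5 to 50 mm above the bench; this point is on its axis, 30 mm up. The board can swivel about it in a light grasp.
- carton1: Bottom carton of the stack, 80 x 80 x 75 mm tall, about 110 to 190 g, standing on the board a few mm behind the bridge stop; when the board is gone it stands on the bench. Origin: centre of its underside.
- carton2: Middle carton, same make. Origin: centre of its underside.
- carton3: Top carton, same make. Origin: centre of its underside; the stack's top is 230 mm above the bench at the start.
- spare_carton: Bystander: a single carton of the same make standing beside the stack. Origin: centre of its underside.
- tape_roll: Bystander: roll of brown tape lying flat, 90 mm across, 24 mm high. Origin: centre of its underside.
- marker: Bystander: marker pen lying, about 130 mm long, 16 mm thick. Origin: under its middle.
- tea_tin: Bystander: steel tin 72 mm across, 100 mm tall. Origin: centre of its underside.
- mug: Bystander: blue mug 80 mm across, 90 mm tall. Origin: centre of its underside.
- folder_bone: Bystander: flat wooden creasing stick 150 x 26 x 6 mm. Origin: centre of its underside.
There are look-alikes about, which are no part of the job. There is more than one size of the board; the job needs the smaller. What is shaped like the carton1 but green or purple is not meant.

How it is judged:
On the way:
1. the board is drawn clear of the stack, whose cartons still stand on one another (x of board in the frame of jig below -0.112 m and height (world z) of board below 0.006 m and angle between each of carton1, carton2, carton3's own z axis and vertical below 0.12 rad), for 0.1 s.
At the end, for the whole second after the job is handed in: The board lies flat on the bench, at rest and fully home in the dock (its leading end within 4 mm of the end pad); the three cartons stand at rest and upright (within 3 degrees) one on another behind the stop, the lowest flat on the bench, each centred within 20 mm on the one below (x of board in the frame of jig between -0.136 and -0.126 m and height (world z) of board below 0.003 m and angle between board's own z axis and vertical below 0.03 rad and linear speed of each of board, carton1, carton2, carton3 below 0.01 m/s and angle between each of carton1, carton2, carton3's own z axis and vertical below 0.05 rad and height (world z) of carton1 between -0.004 and 0.004 m and height (world z) of carton2 between 0.071 and 0.079 m and height (world z) of carton3 between 0.146 and 0.154 m and x of carton1 in the frame of jig between 0.03 and 0.065 m and y of carton1 in the frame of jig between -0.025 and 0.025 m and horizontal distance between carton2 and carton1 below 0.02 m and horizontal distance between carton3 and carton2 below 0.02 m); the robot touches nothing.
It fails at once if the board is forced against the guides, end pad or stop (over 25 N) (contact force between board and jig above 25 N).
It fails at once if a carton of the stack tips or falls (angle between any of carton1, carton2, carton3's own z axis and vertical above 0.25 rad).
It fails at once if the robot touches a carton of the stack (contact force between any of the arm, the fingers and carton1 above 1 N or contact force between any of the arm, the fingers and carton2 above 1 N or contact force between any of the arm, the fingers and carton3 above 1 N).
It fails at once if the board is lifted off the bench (height (world z) of board above 0.03 m).
It fails at once if a bystander is moved by more than 25 mm (distance of any of spare_carton, tape_roll, marker, tea_tin, mug, folder_bone from where it was at the start of the episode above 0.025 m).
It also fails if it takes over 72 s, if anything falls off the work surface, if the arm or the gripper's body presses on something with over 40 N, if the wrist force passes 120 N, or if a joint passes its speed limit or range.

## Working session

There is one attempt and no reset: what is moved stays moved. The work goes in short steps, each a Python script; the robot and the scene stay as the last script left them, time stands still between calls to the robot, and variables do not carry over. Pictures are saved under pics/ and viewed, on a budget of 10 in all, crops included, one or two more only if the job needs it, and the job is handed in when it is done.

```bash
mkdir -p pics; ls; python3 - <<'E'
from cell import manip,cams
import cv2,numpy as np
for n in("top","side"):
    c=cams.capture(n); cv2.imwrite(f"pics/{n}0.png",c["image"]); np.savez(f"{n}0.npz",**c)
    print(n,c["position"],c["orientation"],c["intrinsics"],c["k1"])
s=manip.state();print(s["clock"],s["tcp_rot"],s["contact_force"],s["gripper_width"])
E
```

```text
pics
top [0.4105182  0.02934182 1.18471432] [-2.17743584  2.14118293 -0.15554818] [[486.0118963    0.         317.8939824 ]
 [  0.         486.0118963  240.06163944]
 [  0.           0.           1.        ]] 0.04257726288262035
side [-0.49139225  0.49334041  0.93803388] [-1.32000113  2.03859381 -1.03280429] [[620.3994648    0.         323.89561369]
 [  0.         620.3994648  243.42441432]
 [  0.           0.           1.        ]] -0.21615931452141623
0.1 [ 2.06928365  0.2987663  -2.06972249] [-0.07868834 -0.74954555  1.09358742] 0.08815889619421977
```

View pics/top0.png

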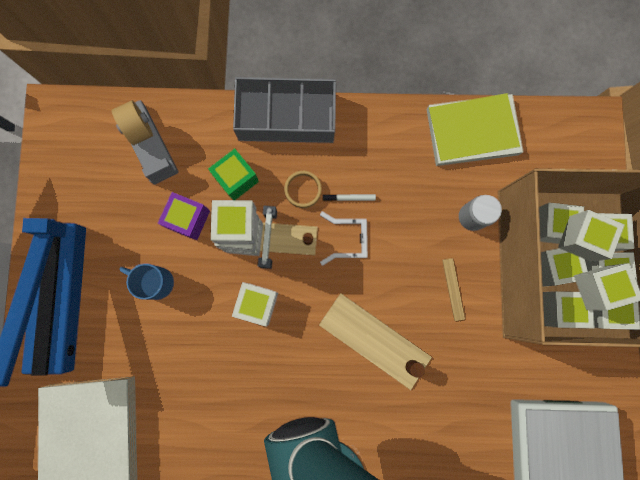

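View pics/side0.png

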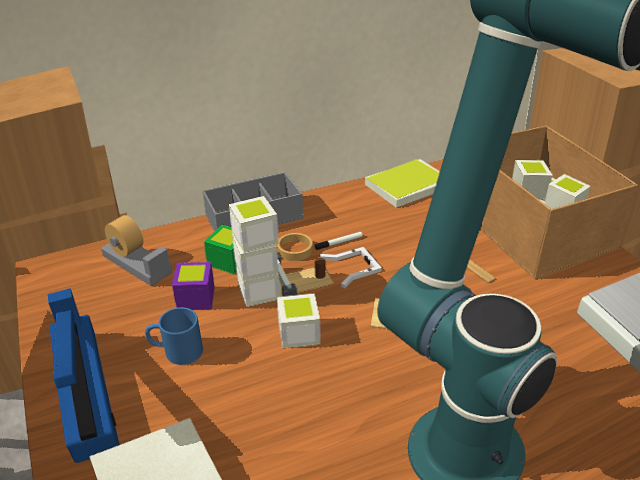

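The top view shows the stack at about (233,222), the stop bar at (267,237), the grip at (308,238) and the dock U at (320–368, 212–263). The small board lies in line with the dock, and the larger look-alike board is at (376,340). In the side view the stack stands upright, with the grip at (320,268).

```bash
cat > h.py <<'E'
import numpy as np,cv2
from scipy.spatial.transform import Rotation as R
def rays(c,px):
    px=np.asarray(px,float).reshape(-1,2);K=c["intrinsics"]
    d=(px-[K[0,2],K[1,2]])/[K[0,0],K[1,1]]
    u=d.copy()
    for _ in range(20): u=d/(1+float(c["k1"])*(u**2).sum(1,keepdims=True))
    return np.c_[u,np.ones(len(u))]
def pose(c,st=None):
    if "T_tool_cam" in c and st is not None:
        T=np.eye(4);T[:3,:3]=R.from_rotvec(st["tcp_rot"]).as_matrix();T[:3,3]=st["tool_pos"]
        return T@c["T_tool_cam"]
    T=np.eye(4);T[:3,:3]=R.from_rotvec(c["orientation"]).as_matrix();T[:3,3]=c["position"];return T
def onplane(c,px,z,st=None):
    T=pose(c,st);d=rays(c,px)@T[:3,:3].T
    return T[:3,3]+d*((z-T[2,3])/d[:,2])[:,None]
def toolrot(yaw,tilt=0):
    "tool x down, tool y (jaw) at angle yaw in the world xy plane"
    y=np.array([np.cos(yaw),np.sin(yaw),0]);x=np.array([0,0,-1.])
    return R.from_matrix(np.c_[x,y,np.cross(x,y)]).as_rotvec()
E
python3 - <<'E'
import numpy as np,cv2
from h import *
c=dict(np.load("top0.npz"))
def p(n,px,z): print(n,onplane(c,px,z).round(4).tolist())
p("stop ends",[[270,208],[264,265]],.05)
p("grip",[[308,239]],.05)
p("dock inner corners/mouths",[[366,219],[366,258],[321,213],[321,263]],.011)
p("cart3 top",[[232,220]],.23)
p("tape,marker,spare",[[303,189],[350,197],[256,304]],.02)
im=c["image"][180:300,180:400]; cv2.imwrite("pics/crop1.png",cv2.resize(im,None,fx=3.6,fy=3.6,interpolation=cv2.INTER_CUBIC))
from cell import manip
w=manip.state();T=dict(np.load("top0.npz"))
from cell import cams
W=cams.capture("wrist");print(W["T_tool_cam"].round(3),W["intrinsics"][0,0])
print(R.from_rotvec(w["tcp_rot"]).as_matrix().round(2))
E
```

```text
stop ends [[0.6351, 0.1309, 0.05], [0.4995, 0.141, 0.05]]
grip [[0.5625, 0.0395, 0.05]]
dock inner corners/mouths [[0.6197, -0.1014, 0.011], [0.5237, -0.1017, 0.011], [0.6327, 0.0092, 0.011], [0.5097, 0.0073, 0.011]]
cart3 top [[0.5738, 0.1894, 0.23]]
tape,marker,spare [[0.6898, 0.0543, 0.02], [0.672, -0.0611, 0.02], [0.409, 0.16, 0.02]]
[[-0.001 -0.292  0.956 -0.145]
 [ 1.     0.001  0.001 -0.   ]
 [-0.001  0.956  0.292 -0.075]
 [ 0.     0.     0.     1.   ]] 399.81416536790664
[[-0.    0.28 -0.96]
 [ 0.   -0.96 -0.28]
 [-1.   -0.   -0.  ]]
```

View pics/crop1.png

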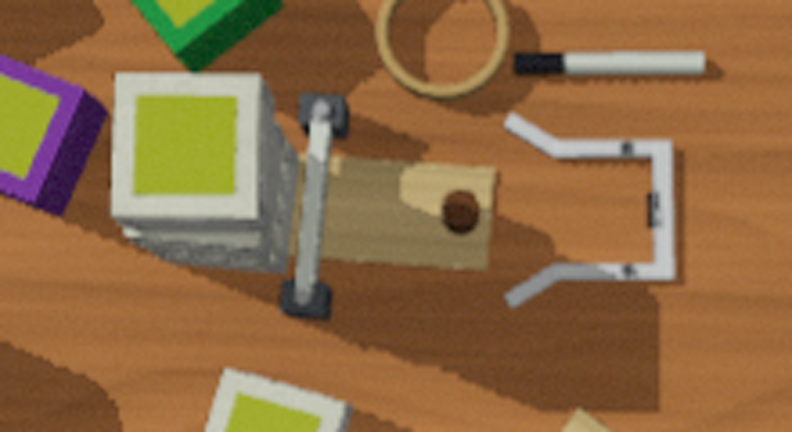

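The crop confirms that the stop line and board are tilted about 4° in the image, while the dock guides lie nearly level. So the dock is swung about 0.07 rad against the jig. Next is a close look with the wrist camera.

```bash
python3 - <<'E'
from cell import manip,cams,inverse_kinematics
from h import *
for y in(np.pi-0.05,np.pi,0): 
    for p in((.567,-.04,.25),(.5625,.0395,.017),(.572,-.09,.017)): 
        q=inverse_kinematics(p,toolrot(y)); print(y,p,None if q is None else np.round(q,2))
manip.move_pose((.567,-.04,.25),toolrot(np.pi-0.05))
manip.dwell(.3)
s=manip.state();c=cams.capture("wrist")
cv2.imwrite("pics/w1.png",c["image"]);np.savez("w1.npz",tool_pos=s["tool_pos"],tcp_rot=s["tcp_rot"],**c)
print(s["clock"],s["tool_pos"],s["contact_force"],s["moment"])
E
```

```text
3.0915926535897933 (0.567, -0.04, 0.25) None
3.0915926535897933 (0.5625, 0.0395, 0.017) None
3.0915926535897933 (0.572, -0.09, 0.017) None
3.141592653589793 (0.567, -0.04, 0.25) None
3.141592653589793 (0.5625, 0.0395, 0.017) None
3.141592653589793 (0.572, -0.09, 0.017) None
0 (0.567, -0.04, 0.25) [-0.11  0.06  1.82 -0.    1.26 -0.11]
0 (0.5625, 0.0395, 0.017) [ 0.03  0.29  2.02 -0.    0.83  0.03]
0 (0.572, -0.09, 0.017) [-0.2   0.32  1.99 -0.    0.84 -0.2 ]Traceback (most recent call last):
  File "<stdin>", line 6, in <module>
cell.IKError: the arm cannot take that pose within its joint ranges
```

```bash
python3 - <<'E'
from cell import manip,cams,inverse_kinematics
from h import *
manip.move_pose((.567,-.01,.25),toolrot(0))
manip.dwell(.3)
s=manip.state();c=cams.capture("wrist")
cv2.imwrite("pics/w1.png",c["image"]);np.savez("w1.npz",tool_pos=s["tool_pos"],tcp_rot=s["tcp_rot"],**c)
print(s["clock"],s["tool_pos"],s["contact_force"],s["moment"])
E
```

```text
3.0667 [ 0.56701267 -0.01036563  0.24994394] [-1.63643396  0.11426779  0.00966704] [-0.03926495 -0.09098405  0.02369466]
```

View pics/w1.png

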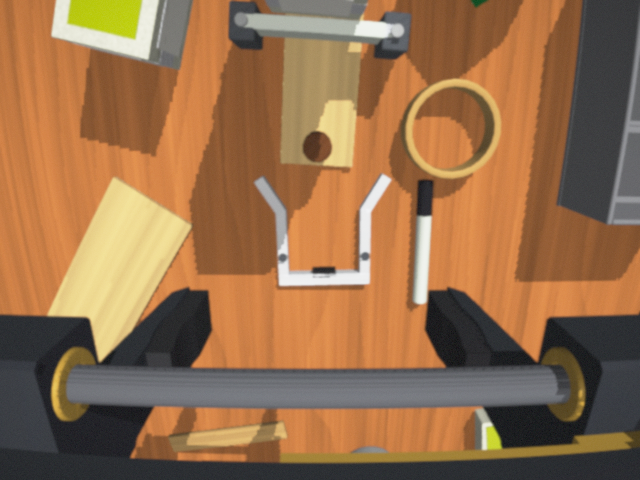

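The wrist view shows the dock's inner corners at about (288,270) and (361,269) and the guide mouth tips at (259,178) and (386,178). The board's front corners are at (281,162) and (352,167), the grip top is at (317,148), and the stop bar ends are at (240,19) and (397,31).

```bash
python3 - <<'E'
from h import *
c=dict(np.load("w1.npz"));st=c;t=dict(np.load("top0.npz"))
def P(px,z): return onplane(c,px,z,st)[:,:2]
def out(n,a): print(n,a.round(4).tolist())
# grip top by colour + height
T=pose(c,st);v,u=np.mgrid[0:480,0:640];d=rays(c,np.c_[u.ravel(),v.ravel()])
X=((d*c["z_map"].reshape(-1,1))@T[:3,:3].T+T[:3,3]).reshape(480,640,3)
m=(abs(X[...,2]-.05)<.004)&(abs(u-317)<25)&(abs(v-147)<25);out("grip by depth",X[m].mean(0));print(m.sum(),np.ptp(X[m],0))
m=(X[...,2]>.04)&(X[...,2]<.056)&(u>225)&(u<415)&(v<60)
q=X[m];ctr=q[:,:2].mean(0);w=np.linalg.svd(q[:,:2]-ctr,full_matrices=False)[2];out("stopbar mid of bbox",(q.min(0)+q.max(0))/2);print("stop dir",w[0],"yaw normal",np.degrees(np.arctan2(w[0][1],w[0][0])))
out("stop ends px",P([[240,19],[397,31]],.05))
out("board front corners",P([[281,162],[352,167]],.005))
out("board side pts",P([[284,60],[362,60]],.005))
out("dock inner corners",P([[288,270],[361,269]],.011)); out("guide start inner",P([[287,214],[360,213]],.011)); out("mouth tips",P([[259,178],[386,178]],.011))
m=(X[...,2]>.006)&(X[...,2]<.016)&(u>250)&(u<395)&(v>170)&(v<290)
print(m.sum(),"dock z",np.median(X[m],0))
def tp(px,z): return onplane(t,px,z)[:,:2]
E
```

```text
grip by depth [0.5655, 0.0397, 0.0489]
675 [0.02393942 0.02440715 0.00529522]
stopbar mid of bbox [0.5672, 0.1365, 0.048]
stop dir [ 0.99782186 -0.06596613] yaw normal -3.7823273744347827
stop ends px [[0.5047, 0.1409], [0.6296, 0.132]]
board front corners [[0.5309, 0.0222], [0.5997, 0.0174]]
board side pts [[0.5356, 0.1151], [0.6067, 0.1153]]
dock inner corners [[0.5358, -0.0874], [0.6111, -0.0862]]
guide start inner [[0.5361, -0.0281], [0.6081, -0.027]]
mouth tips [[0.5098, 0.0076], [0.6323, 0.0077]]
3276 dock z [ 0.57300144 -0.06481308  0.00998313]
```

```bash
cat >> h.py <<'E'
TILT=.25
O=np.array([.5676,.1424]);YD=np.pi/2+.026;YJ=np.pi/2-.068   # jig origin, dock and jig x-axis yaw
def tool(g,yaw,z=.036):
    "TCP pose for grasp point over g=(x,y), board axis at yaw, tool leaning away from the stack"
    a=np.array([np.cos(yaw),np.sin(yaw),0]);y=np.array([a[1],-a[0],0])
    x=np.sin(TILT)*a-np.cos(TILT)*np.array([0,0,1.])
    return np.array([g[0],g[1],z])+.019*x, R.from_matrix(np.c_[x,y,np.cross(x,y)]).as_rotvec()
def grasp(st): 
    x=R.from_rotvec(st["tcp_rot"]).as_matrix()[:,0];return np.array(st["tool_pos"])-.019*x
def local(v,yaw):
    v=np.asarray(v)[:2];return np.array([v@[np.cos(yaw),np.sin(yaw)],v@[-np.sin(yaw),np.cos(yaw)]])
E
python3 - <<'E'
from cell import manip,cams
from h import *
g=(.5655,.0397)
manip.set_gripper(.07,25)
manip.move_pose(*tool(g,YJ,.13)); manip.dwell(.2)
print(manip.state()["contact_force"])
p,r=tool(g,YJ,.036);manip.move_linear(p,.08,r);manip.dwell(.2);s=manip.state();print(s["contact_force"],grasp(s))
manip.set_gripper(.0,20);manip.dwell(.3)
s=manip.state();print(s["clock"],s["contact_force"],s["moment"],s["gripper_width"])
c=cams.capture("side");cv2.imwrite("pics/s1.png",c["image"][150:390,180:500].repeat(2,0).repeat(2,1))
E
```

```text
[ 0.20689268  0.25880045 -0.11142677]
[ 0.01688945  0.44066344 -0.56783655] [0.56590312 0.03964356 0.03656385]
6.9833 [ 0.63564649 -0.46738872 -0.66851661] [-0.17718159 -0.13822982 -0.03170373] 0.02526736258241951
```

View pics/s1.png

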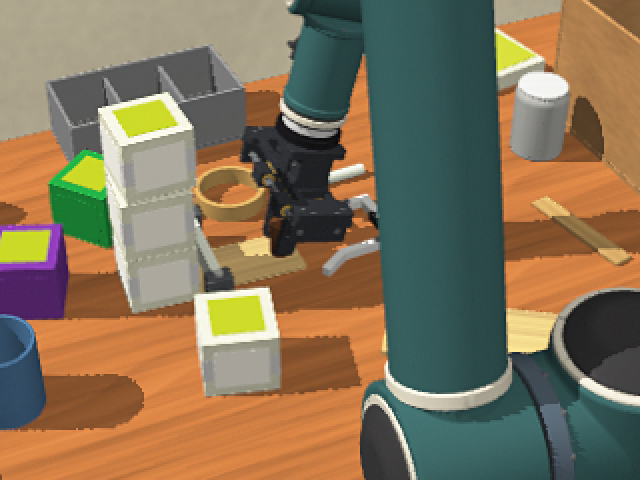

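The grip is held (width 25 mm), the stack stands, and the gripper is clear of it. I'll draw the first 40 mm while turning the board onto the dock axis.

```bash
python3 - <<'E'
from cell import manip
from h import *
s=manip.state();g0=grasp(s)[:2];x0=local(g0-O,YD);print("start",x0)
for f in (.1,.25,.4,.55,.7,.85,1):
    xa=x0[0]-.042*f; la=x0[1]*(1-f)
    g=O+xa*np.array([np.cos(YD),np.sin(YD)])+la*np.array([-np.sin(YD),np.cos(YD)])
    p,r=tool(g,YJ+(YD-YJ)*f);manip.move_linear(p,.025,r)
    s=manip.state();print(round(s["clock"],2),local(grasp(s)[:2]-O,YD).round(4),"F",local(s["contact_force"],YD).round(2),round(s["contact_force"][2],1),"Mz",round(s["moment"][2],2),round(s["gripper_width"],4))
    F=local(s["contact_force"],YD)
    if abs(F[1])>10 or abs(F[0])>20: print("halt");break
E
```

```text
start [-0.10264374  0.00474726]
7.35 [-0.1069  0.0044] F [ 1.46 -0.53] 0.9 Mz 0.04 0.0253
7.75 [-0.1135  0.0035] F [0.49 0.14] 0.3 Mz 0.02 0.0253
8.15 [-0.1194  0.0028] F [ 3.18 -0.26] -1.4 Mz -0.01 0.0255
8.55 [-0.1259  0.0021] F [ 3.5  -0.41] -1.3 Mz -0.07 0.025
8.95 [-0.1322  0.0014] F [ 2.81 -1.01] -0.1 Mz -0.05 0.0255
9.35 [-0.1387  0.0007] F [ 2.31 -0.36] -1.2 Mz -0.08 0.0256
9.75 [-1.454e-01 -1.000e-04] F [-2.69  0.2 ] -0.3 Mz 0.05 0.0252
```

```bash
python3 - <<'E'
from cell import manip,cams
from h import *
s=manip.state();c=cams.capture("wrist");t=cams.capture("top")
print(s["contact_force"])
a=c["image"];b=cv2.resize(t["image"][180:300,180:400],(640,349),interpolation=cv2.INTER_CUBIC)
cv2.imwrite("pics/w2.png",cv2.resize(np.vstack([a[:250],b]),None,fx=1,fy=1));np.savez("t2.npz",**t)
E
```

```text
[-0.13172122 -2.69387659 -0.29302368]
```

View pics/w2.png

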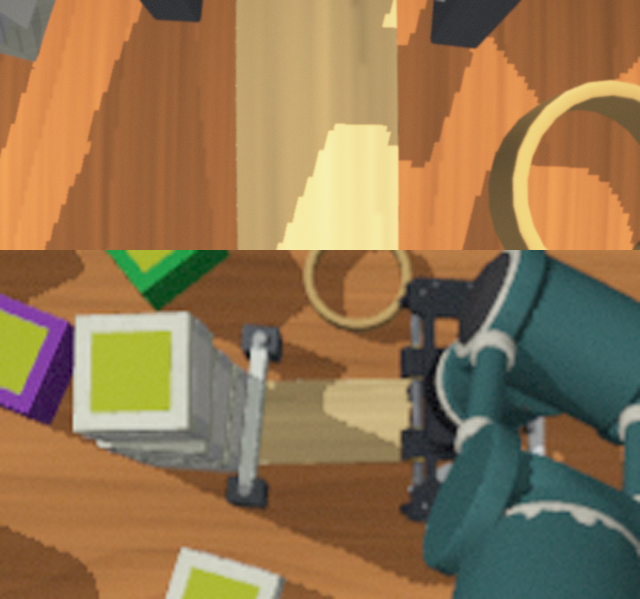

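The board followed the grip and its edges are aligned with the tool and dock. The stack is standing. I'll continue in small steps, easing sideways by force.

```bash
cat > run.py <<'E'
from cell import manip
from h import *
s=manip.state();x,l=local(grasp(s)[:2]-O,YD);yaw=YD;out="max"
while x>-.214:
    x-=.003 if x>-.2 else .001
    g=O+x*np.array([np.cos(YD),np.sin(YD)])+l*np.array([-np.sin(YD),np.cos(YD)])
    p,r=tool(g,yaw);manip.move_linear(p,.02,r)
    s=manip.state();F=local(s["contact_force"],YD);G=local(grasp(s)[:2]-O,YD)
    print(round(s["clock"],2),(x*1e3).round(1),(G*1e3).round(1),"F",F.round(1),round(s["contact_force"][2],1),"Mz",round(s["moment"][2],2))
    if abs(F[1])>1.5: l+=np.clip(F[1]*.0002,-.001,.001)
    if F[0]>(9 if x<-.203 else 14) or abs(F[1])>10: out="force";break
print(out)
E
python3 run.py
```

```text
10.19 -148.4 [-1.483e+02 -1.000e-01] F [-0.3  0.6] -0.1 Mz 0.05
10.49 -151.4 [-151.5   -0.2] F [0.9 0.3] -0.1 Mz -0.03
10.79 -154.4 [-154.7   -0.2] F [0.1 0.8] -0.6 Mz 0.01
11.09 -157.4 [-157.8   -0.2] F [ 0.3 -0.2] -0.3 Mz 0.06
11.39 -160.4 [-160.7   -0.3] F [-0.4  1. ] -0.3 Mz 0.03
11.69 -163.4 [-163.7   -0.3] F [0.3 0.2] -0.7 Mz 0.1
11.99 -166.4 [-166.7   -0.2] F [-0.5 -0.1] -0.6 Mz 0.01
12.29 -169.4 [-169.7   -0.2] F [-0.2  0.1] -0.7 Mz 0.06
12.59 -172.4 [-172.7   -0.3] F [-0.5  0.1] 0.4 Mz 0.02
12.89 -175.4 [-175.7   -0.2] F [ 0.4 -0. ] -0.6 Mz 0.05
13.19 -178.4 [-178.7   -0.3] F [ 0.2 -0.3] -0.9 Mz 0.07
13.49 -181.4 [-181.7   -0.2] F [-0.1 -0.5] -1.0 Mz 0.06
13.79 -184.4 [-184.7   -0.3] F [-0.1  0.3] -0.1 Mz 0.0
14.09 -187.4 [-187.6   -0.3] F [-0.3  0.1] -1.2 Mz 0.05
14.39 -190.4 [-190.6   -0.2] F [-0.5  0.3] -0.8 Mz -0.0
14.69 -193.4 [-193.6   -0.2] F [0.  0.5] -0.8 Mz 0.03
14.99 -196.4 [-196.6   -0.3] F [-0.9 -0.6] -0.4 Mz 0.04
15.29 -199.4 [-199.6   -0.2] F [-0.3  0.3] -0.4 Mz -0.01
15.59 -202.4 [-202.6   -0.3] F [-1.  -0.4] -0.7 Mz -0.03
15.84 -203.4 [-2.035e+02 -2.000e-01] F [ 0.3 -0. ] -0.5 Mz 0.02
16.09 -204.4 [-2.045e+02 -2.000e-01] F [-0.3  0.6] -0.5 Mz 0.03
16.34 -205.4 [-2.055e+02 -2.000e-01] F [-0.1  0.5] -0.8 Mz -0.0
16.59 -206.4 [-2.065e+02 -2.000e-01] F [0.1 0. ] -2.2 Mz 0.03
16.84 -207.4 [-2.075e+02 -2.000e-01] F [-0.9  0.5] -1.5 Mz -0.04
17.09 -208.4 [-2.085e+02 -2.000e-01] F [-0.1 -0.4] -0.7 Mz -0.01
17.34 -209.4 [-2.095e+02 -2.000e-01] F [-0.  0.] -1.3 Mz -0.0
17.59 -210.4 [-2.1e+02 -2.0e-01] F [ 2.1 -0.8] -0.5 Mz -0.0
17.84 -211.4 [-2.103e+02 -2.000e-01] F [ 5.7 -0.1] -0.1 Mz -0.1
18.09 -212.4 [-2.105e+02 -2.000e-01] F [ 7.9 -1.7] -0.4 Mz -0.08
18.34 -213.4 [-210.8   -0.3] F [10.6 -0.5] 2.4 Mz -0.06
force
```

Contact came at -210 mm, exactly where home was expected. But the measured drag was oddly low, so I'll relax the push and look before letting go.

```bash
python3 - <<'E'
from cell import manip,cams
from h import *
g=O-.2105*np.array([np.cos(YD),np.sin(YD)])
p,r=tool(g,YD);manip.move_linear(p,.02,r);manip.dwell(.2)
s=manip.state();print(s["contact_force"],s["gripper_width"])
a=cams.capture("side")["image"][150:390,180:500];b=cams.capture("top")["image"][180:300,180:400]
cv2.imwrite("pics/s3.png",np.vstack([cv2.resize(a,(400,300)),cv2.resize(b,(400,218))]).repeat(1,0))
E
```

```text
[ 1.09495579  4.64360817 -0.11211781] 0.025329591380205612
```

View pics/s3.png

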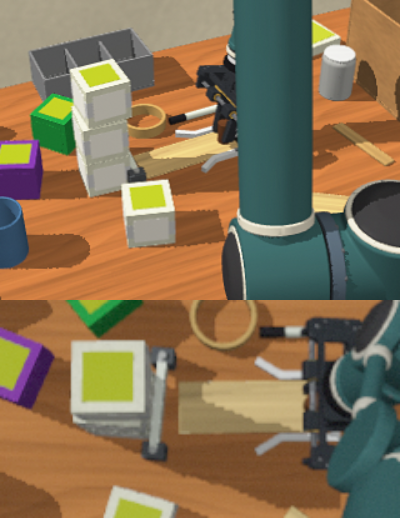

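The stack stands behind the stop, with the board clear of it and inside the guides. I'll unload, release, withdraw and check.

```bash
python3 - <<'E'
from cell import manip,cams
from h import *
g=O-.2098*np.array([np.cos(YD),np.sin(YD)])
p,r=tool(g,YD);manip.move_linear(p,.02,r);manip.dwell(.2)
print(manip.state()["contact_force"])
manip.set_gripper(.07);manip.dwell(.2)
p,r=tool(g,YD,.13);manip.move_linear(p,.06,r)
manip.move_pose((.567,-.03,.25),toolrot(0));manip.dwell(.3)
s=manip.state();c=cams.capture("wrist");np.savez("w4.npz",tool_pos=s["tool_pos"],tcp_rot=s["tcp_rot"],**c)
cv2.imwrite("pics/w4.png",c["image"])
c=cams.capture("side")["image"][150:390,180:500];cv2.imwrite("pics/s4.png",cv2.resize(c,None,fx=2,fy=2))
print(s["clock"],s["contact_force"])
E
```

```text
[-0.43829243  2.68054141  0.24789255]
23.0333 [-0.46907294  0.22952626  0.14291886]
```

View pics/w4.png

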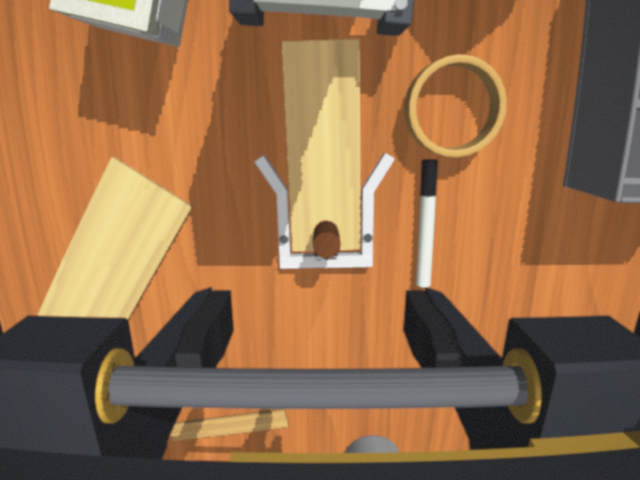

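View pics/s4.png

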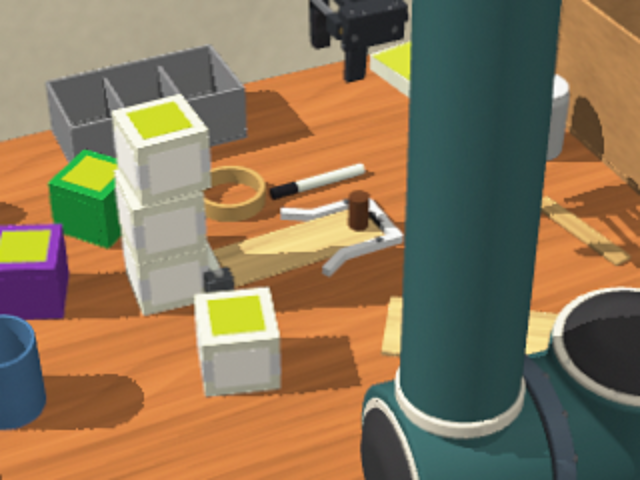

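The board lies between the guides with its grip at about (327,240), next to the end bar at (326,260). The stack is standing. A quick numeric check follows.

```bash
python3 - <<'E'
from cell import manip,cams
from h import *
c=dict(np.load("w4.npz"));T=pose(c,c);v,u=np.mgrid[0:480,0:640];d=rays(c,np.c_[u.ravel(),v.ravel()])
X=((d*c["z_map"].reshape(-1,1))@T[:3,:3].T+T[:3,3]).reshape(480,640,3)
m=(X[...,2]>.044)&(X[...,2]<.056)&(abs(u-327)<25)&(abs(v-235)<30);print("grip",m.sum(),local(X[m].mean(0)[:2]-O,YD))
print("tail",[local(p[:2]-O,YD).round(4) for p in onplane(c,[[282,41],[359,39]],.005,c)])
t=cams.capture("top");T=pose(t);d=rays(t,np.c_[u.ravel(),v.ravel()])
X=((d*t["z_map"].reshape(-1,1))@T[:3,:3].T+T[:3,3]).reshape(480,640,3)
m=(abs(X[...,2]-.225)<.012)&(abs(u-233)<40)&(abs(v-222)<40);q=X[m]
A=np.c_[q[:,:2],np.ones(len(q))];pl=np.linalg.lstsq(A,q[:,2],rcond=None)[0]
print("c3 top",((q.min(0)+q.max(0))/2).round(4),"slope",pl[:2],"jig",local(q[:,:2].mean(0)-O,YJ).round(4))
# carton centres from the -x (robot facing) faces in the side depth
s=cams.capture("side");T=pose(s);d=rays(s,np.c_[u.ravel(),v.ravel()])
X=((d*s["z_map"].reshape(-1,1))@T[:3,:3].T+T[:3,3]).reshape(480,640,3)
for a,b in((.01,.07),(.085,.145),(.16,.215)):
    m=(X[...,2]>a)&(X[...,2]<b)&(abs(X[...,0]-.57)<.07)&(abs(X[...,1]-.19)<.06);q=X[m];print(m.sum(),np.percentile(q,[2,50,98],0)[:,:2].round(4).tolist())
E
```

```text
grip 608 [-0.20888191  0.0009547 ]
tail [array([-0.0304,  0.0359]), array([-0.0305, -0.0333])]
c3 top [0.5703 0.1768 0.2222] slope [0.00959384 0.01518817] jig [0.0339 0.0003]
916 [[0.5044, 0.134], [0.525, 0.1879], [0.5937, 0.2233]]
929 [[0.5207, 0.1471], [0.5256, 0.1921], [0.5949, 0.224]]
970 [[0.5254, 0.1358], [0.5306, 0.1858], [0.5999, 0.2149]]
```

```bash
python3 -c "
from cell import order,manip
print(manip.state()['clock']);order.close_job()"
```

```text
23.2333
the job is handed in; nothing more can be done
```

I drew the board out from under the stack by its grip, turned it about 0.095 rad to match the swung dock, and eased it home. I then let go, withdrew and handed the job in at about 23 s, within the 72 s limit. No verdict was reported.

- **Pushing home:** It met the end pad at about 10 N, well under the 25 N limit, and the sideways force on the grip stayed under 2 N. I backed off to about 2.7 N before releasing.
- **Board position:** Its rear edge measured -30.4 mm in the jig's frame, which puts the origin at about -130.4 mm. The grip's own position gives about -128.9 mm. Both are within the allowed -136 to -126 mm.
- **Stack:** All three cartons stand behind the stop. The top is at 0.222 m, about what it should be on the bench. The top carton sits roughly 10 mm off the middle one, against the 20 mm limit, and the lower two are in line. The top face leans at most about 0.02 rad.
- **Bystanders:** None looked moved in the last pictures, but I did not measure them.
- **One disagreement:** The drag readings, taken at the end of each step, were only 0 to 3.5 N, not the 5 to 15 N stated for the stack. I checked by picture before letting go, and the board had come clear and the stack was standing.

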